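Make the bench press safe for cleaning

ROBOT

A 7-joint arm with a two-finger parallel gripper is mounted at the origin on a cart in front of the work surface, level with it; the furniture and walls round the work are solid. World frame = base frame: x ahead of the robot, y to its left, z up, the work surface at z = 0. Lengths are in m, angles in rad, forces in N, time in s.
With the tool pointing down it reaches from about 0.425 to 0.925 m from the base axis. Payload 6.8 kg.
Tool frame: the origin (TCP) lies on the centre line of the jaws, within the pads' length; the fingertips stand 14 mm ahead of it and the grasp point (between the pads) lies 5 mm behind it; z points along the fingers, y is the line along which they close (so a half turn about z gives the same grasp; the last joint's range is limited). The gripper opens to 85 mm and grips with 20 to 120 N. Pads are 22 mm wide; open, the fingers measure 114 mm over their backs; the gripper's body (76 mm by 85 mm) begins 54 mm behind the grasp point. The pads swing forward as they close: fully open they stand 13 mm farther back than shut.
Start: joints at [-1.214, 0.477, 0.022, 1.555, -0.011, 1.109, -0.083], TCP at [0.303, 0.603, 0.245] pointing down, gripper open.
Joint ranges: [-2.96, 2.96], [-0.34, 2.1], [-1.41, 1.46], [0.24, 2.44], [-1.37, 4.51], [0.17, 1.92], [-2.96, 2.96]. Speed limits (rad/s): [2.39, 2.39, 3.14, 3.14, 3.14, 3.14, 3.14].

INTERFACE

Orientations are given as a unit quaternion [w, x, y, z].
In Python, from station import bot gives the robot as it stands. The module is installed in compiled form; this text tells all that it offers.
- The arm moves only by the tool drive_tool, never from a script. Its argument "commands" is a list of rows, each an object with "hand": the opening, from 0 (shut) to 1 (fully open); "translation": the shift along the world's x, y, z in mm, a list of three; "angular": the turn, a rotation vector about the world's x, y, z in rad, a list of three. In form: [{"hand": hand, "translation": [tx, ty, tz], "angular": [ax, ay, az]}, ...]. A call has 1 to 12 rows; each row is the pose to reach, as a shift and turn from the pose commanded when the call began; what a row does not reach only later rows make up. A row lasts 1/8 s, in which the tool goes at most 62.5 mm and 10.7 degrees, less where a joint would pass 70% of its speed; a pose out of reach is approached as far as the arm can. A call with a gripper value outside its range is refused whole. The fingers move at their own pace and stop on an object; "force" is the grip in N (left out, the last holds). Time passes only in rows, so rows that repeat a pose let the fingers close. It gives the time, the measured TCP pose, the force, the opening and the grip force at its end, in the units of the state.
- bot.get_obs(): the state, without advancing time (a new reading comes with each control period).
- bot.read_camera(name): name is "scene" or "top" or "wrist"; returns the picture (400x640x3 uint8, red, green, blue); there is no depth.
- bot.camera_model(name): a dict with "fx", "fy", "cx", "cy" (pixels), "view" (4x4, takes a point from world to camera coordinates). Camera axes: x right, y up, looking along -z (the intrinsics and any distortion apply to the point x, -y, -z); pixel columns grow to the right and rows downward; lengths in m; the calibration is good to about 2 mm. A picture is of the moment at which its call begins: read the wrist's pose just before it. camera_model takes no time and is no camera call; for the wrist camera it gives the pose at the moment of the call.
- bot.hand_in(): hands the job in; it is judged then, once.
Trained networks look in the newest picture that a camera, given by its name, has taken for a name from the list of things; names that differ only in an ending like _2 or _b are one class to them, and where a whole thing is asked for, a point or a joint stands for the part that bears it (a point fixed in the world has none). Each returns a list of dicts, best first, with "score" (0 to 1); they miss things now and then, are a little off and sometimes report something else, mostly with a low value. They report only what shows in the picture. A call takes as long as a camera call.
- bot.find_in(camera, query): "position" ([column, row] in pixels, amid what is visible of it).
- bot.outline_of(camera, query): "pixels" (400x640 bool, what is visible of it) and "position" ([column, row] in pixels, amid what is visible of it).
The state is a dict: "t": time; "q": joint angles; "joint_vel": joint speeds; "joint_torque": joint torques, N m; "eef_pos": TCP position; "tool_rot": TCP orientation; "contact_force": force on the tool from outside, world axes, zero at the start; "torque": the same for the moment, N m; "gripper_width": opening from 0.0 (shut) to 1.0 (fully open); "grasp_force": force on a finger pad.
Only numpy, scipy, OpenCV 4.12 (cv2) and the standard library are available. Lean on these libraries where they do the work, as an engineer would, in place of code of your own. Each camera call takes 0.05 s, during which the arm holds its last target. There are 200 camera calls.

TASK

Make the bench press safe for cleaning. First disarm it: swing up the hinged cover on its switch box, flip the toggle beneath it fully over to the rear, and swing the cover fully shut again. Then lift the drop guard by its slotted stay bar and hook the bar's slot into the notch of the catch on the header, so that the guard stays up by itself; never raise the guard while the toggle is still armed, do not let it drop, and leave the loose things round the press where they are.

Things in the scene. Friction and masses are not known exactly. Their poses are not given: they have to be found in the camera images.
- press: White and grey bench press, fixed, 270 x 280, 620 tall. Origin: underside of its base at the centre; x points to its rear, y to its left, z up; its front (-x) faces the robot. Base front edge at x = -135. Two upright aluminium channels at y = +-115 (x -135 to -105, z to 400) guide the clear drop guard between them.
- head_edge (a point): Middle of the lower front edge of the press's white head, at press x = -198, y = 0, z = 400. The head (160 wide) overhangs the guard: a hand on the raised bar has no room straight above and must tilt towards the robot.
- guard (a joint): Height (m) of the drop guard, a clear panel that slides straight up: 0 = down, 0.125 = highest. Guard and bar weigh about 0.55 to 0.8 kg; it falls if let go. Hooked in the notch it reads 0.095.
- stay_bar (a joint): Swing (rad) of the stay bar on the guard: the bar leans forward, to the robot, by 0.80 + this value from vertical. Range -0.32 to 0.08; starts near 0; a stiff pivot (0.1 N m) holds it where it is left. Seated in the notch it reads about -0.25 (lean 0.55). Lifted at a lean under 0.74, the bar's cross-rod strikes the catch from below.
- bar_pivot (a point): Pivot axis (along press y) of the stay bar, on the guard's front, at press x = -138, y = 0, z = 95 with the guard down. The bar is a flat steel strip 26 wide (press y), 5 thick, that rises forward from here, with an 11 wide slot from 62 to 117 from the pivot.
- bar_grip (a point): Centre of the grey grip at the bar's upper end, on the bar's line 165 from the pivot: 24 wide (press y), 16 thick, 50 long along the bar. Pinch it across its 24 width with the fingers along the bar.
- slot_top (a point): Centre of the round cross-rod (diameter 7, along press y) that closes the slot's upper end, 120 from the pivot on the bar's line. This rod goes into the notch.
- notch (a point): Centre of the seated cross-rod in the catch, a fixed steel tongue 8 wide jutting forward from the header, at press x = -201, y = 0, z = 292. Notch open at the top, 11 long in x; front lip 6 thick, its top 5.5 above this point; rear wall 20 above. Hook: lift with the rod in front of the lip to guard 0.11-0.12, swing back over the notch, lower.
- switch_box (a point): Centre of the top of the white switch box, at the right (-y) of the press: press x = -155, y = -205, z = 62. Top 125 (x) x 100 (y). The toggle pivots at this point, under the black cover.
- cover (a joint): Angle (rad) of the black cover over the toggle: 0 = shut, 1.75 = fully open (swung up and to the rear). A stiff hinge (0.025 N m) holds it where it is left.
- cover_hinge (a point): Hinge axis (along press y) of the cover, at the rear lower edge of the cover on the switch box top: press x = -121, y = -205, z = 62. The shut cover reaches 64 forward (-x) from here, with a lip of 11 more, is 42 wide (press y) and 36 high.
- cover_grip (a point): Point inside the cover halfway between its two side walls, 42 apart outside, where it can be pinched across press y; moves with the cover. Shut it lies 48 in front of and 26 above the hinge.
- toggle (a joint): Angle (rad) of the steel toggle under the cover: 0 = armed, leaning 0.4 to the front (-x); 0.80 = disarmed, fully over, leaning 0.4 to the rear. It stays where it is left and takes about 2 N at the tip.
- toggle_tip (a point): Centre of the toggle's thick end, 25 from its pivot, diameter 10. The pivot is on the box top, 34 in front of the cover hinge.
- spray_bottle: Spray bottle, white trigger head, 54 x 119 x 262, loose; leave alone. Origin under its middle.
- brush: Purple dish brush, 36 x 270 x 62, lying loose; leave alone. Origin under its middle.
- dish: Petri dish, diameter 64, 15 high, loose; leave alone. Origin under its middle.
- beaker: Clear beaker, diameter 55, 70 high, loose; leave alone. Origin under its middle.

How it is judged:
On the way, in this order (a step that is already met when the one before it is completed fails the run):
1. the toggle is flipped over to the rear with the cover raised (value of joint toggle above 0.68 rad and value of joint cover above 0.6 rad), for 0.1 s.
2. the cover is shut again over the disarmed toggle (value of joint cover below 0.08 rad and value of joint toggle above 0.68 rad), for 0.2 s.
3. the guard is up with the slot's cross-rod in the notch (distance between slot_top and notch below 0.006 m and value of joint guard above 0.088 m), for 0.2 s.
At the end, for the whole second after the job is handed in: The guard hangs at rest with the bar's cross-rod within 6 mm of its seat in the notch (guard 0.088 to 0.101 m up), the toggle is over to the rear (above 0.68 rad) and the cover is shut (below 0.08 rad) (all of step 2 and all of step 3 and value of joint guard below 0.101 m and velocity of joint guard between -0.01 and 0.01 m/s); the robot touches nothing.
It fails at once if the guard is raised more than 15 mm while the toggle is armed (value of joint guard above 0.015 m and value of joint toggle below 0.6 rad).
It fails at once if the guard drops (falls faster than 0.4 m/s) (velocity of joint guard below -0.4 m/s).
It fails at once if a loose thing near the press is moved more than 20 mm (distance of any of spray_bottle, brush, dish, beaker from where it was at the start of the episode above 0.02 m).
It also fails if it takes over 72 s, if anything falls off the work surface, if the arm or the gripper's body presses on something with over 40 N, if the wrist force passes 120 N, or if a joint passes its speed limit or range.

## Working session

There is one attempt and no reset: what is moved stays moved. The work goes in short steps, Python scripts to look and compute and a tool call to move; the robot and the scene stay as the last step left them, time stands still between calls to the robot, and variables do not carry over. Pictures are saved under pics/ and viewed, at most 10 in all, crops included, and the job is handed in when it is done.

Besides the shell and the picture viewer there is one more tool, called after ">>>" as name(argument=value, ...) on one line, values as JSON. drive_tool: Moves the arm, as the interface text tells. Its arguments: {"type":"object","properties":{"commands":{"type":"array","items":{"type":"object","properties":{"hand":{"type":"number"},"translation":{"type":"array","items":{"type":"number"}},"angular":{"type":"array","items":{"type":"number"}}}}},"force":{"type":"number"}},"required":["commands"]}

```bash
mkdir -p pics
cat > h.py <<'E'
import numpy as np, cv2
from station import bot
def save(cam,name):
    im=bot.read_camera(cam); cv2.imwrite('pics/'+name,im[:,:,::-1]); return im
def proj(cam,P):
    m=bot.camera_model(cam); V=np.array(m['view']); P=np.atleast_2d(P)
    c=P@V[:3,:3].T+V[:3,3]
    return np.c_[m['fx']*c[:,0]/-c[:,2]+m['cx'], m['fy']*-c[:,1]/-c[:,2]+m['cy']]
def ray(cam,px):
    m=bot.camera_model(cam); V=np.array(m['view'])
    d=np.array([(px[0]-m['cx'])/m['fx'],-(px[1]-m['cy'])/m['fy'],-1]); R=V[:3,:3]
    return -R.T@V[:3,3], R.T@d
def atz(cam,px,z):
    o,d=ray(cam,px); return o+d*(z-o[2])/d[2]
E
python3 - <<'E'
from h import *
print({k:(v if k!='view' else np.round(v,3)) for k,v in bot.camera_model('scene').items()});print({k:(v if k!='view' else np.round(v,3)) for k,v in bot.camera_model('top').items()})
o=bot.get_obs();print(o['t'],o['eef_pos'],o['tool_rot'])
a=save('scene','s0.png');b=save('top','t0.png')
for c in('scene','top'):
  for n in ('press','head_edge','bar_pivot','bar_grip','slot_top','notch','switch_box','cover_hinge','cover_grip','spray_bottle','brush','dish','beaker'):
    print(c,n,[(np.round(r['position']).tolist(),round(r['score'],2)) for r in bot.find_in(c,n)[:2]])
E
```

```text
{'fx': 463.9765877644586, 'fy': 463.9765877644586, 'cx': 318.6358166083301, 'cy': 196.37645440385077, 'view': array([[ 0.798, -0.602,  0.017, -0.376],
       [ 0.388,  0.535,  0.75 , -0.428],
       [-0.461, -0.592,  0.661, -1.342],
       [ 0.   ,  0.   ,  0.   ,  1.   ]])}
{'fx': 451.91778686090515, 'fy': 451.91778686090515, 'cx': 318.40110640950786, 'cy': 203.04306823614687, 'view': array([[-0.133, -0.991, -0.004,  0.167],
       [ 0.944, -0.127,  0.304, -0.56 ],
       [-0.301,  0.037,  0.953, -1.456],
       [ 0.   ,  0.   ,  0.   ,  1.   ]])}
0.0 [0.30232911 0.60287343 0.24434086] [-1.42174206e-04  2.30324707e-01  9.73113421e-01 -8.82888267e-04]
scene press [([375.0, 179.0], 0.63)]
scene head_edge [([372.0, 177.0], 0.93), ([320.0, 223.0], 0.68)]
scene bar_pivot [([324.0, 225.0], 0.43)]
scene bar_grip [([318.0, 223.0], 0.6), ([372.0, 181.0], 0.35)]
scene slot_top [([321.0, 224.0], 0.68)]
scene notch [([319.0, 224.0], 0.57), ([339.0, 190.0], 0.52)]
scene switch_box []
scene cover_hinge [([379.0, 269.0], 0.79)]
scene cover_grip [([383.0, 270.0], 0.74), ([282.0, 207.0], 0.59)]
scene spray_bottle [([288.0, 169.0], 0.81)]
scene brush []
scene dish [([269.0, 237.0], 0.59)]
scene beaker [([283.0, 207.0], 0.77)]
top press []
top head_edge [([333.0, 152.0], 0.84)]
top bar_pivot [([339.0, 215.0], 0.75), ([291.0, 263.0], 0.56)]
top bar_grip [([340.0, 214.0], 0.79), ([332.0, 147.0], 0.24)]
top slot_top [([341.0, 213.0], 0.76)]
top notch [([336.0, 187.0], 0.46)]
top switch_box [([333.0, 149.0], 0.73)]
top cover_hinge [([391.0, 194.0], 0.84), ([229.0, 196.0], 0.59)]
top cover_grip [([392.0, 191.0], 0.87)]
top spray_bottle [([228.0, 197.0], 0.84)]
top brush [([332.0, 152.0], 0.63), ([254.0, 291.0], 0.6)]
top dish [([292.0, 263.0], 0.69)]
top beaker [([266.0, 229.0], 0.72), ([336.0, 190.0], 0.22)]
```

Run:
```python
import cv2
a=cv2.imread('pics/s0.png')[90:330,230:480];cv2.imwrite('pics/s0c.png',cv2.resize(a,None,fx=2.5,fy=2.5,interpolation=cv2.INTER_CUBIC))
a=cv2.imread('pics/t0.png')[100:310,200:440];cv2.imwrite('pics/t0c.png',cv2.resize(a,None,fx=2.8,fy=2.8,interpolation=cv2.INTER_CUBIC))
```

```text
(no output)
```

View pics/s0c.png

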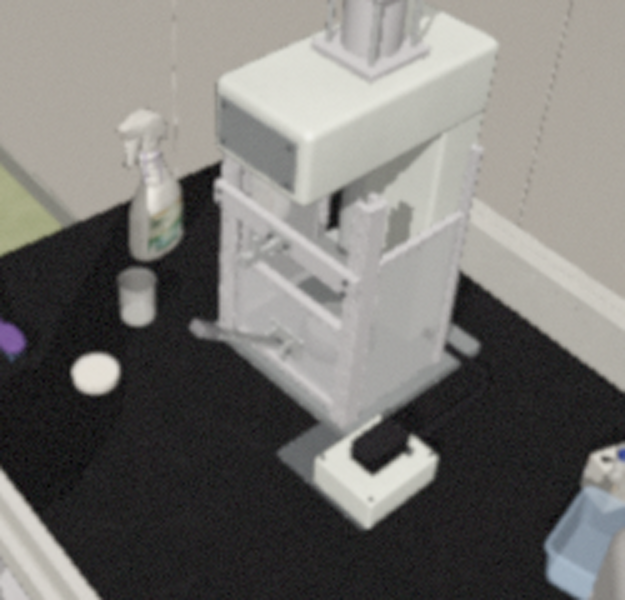

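View pics/t0c.png

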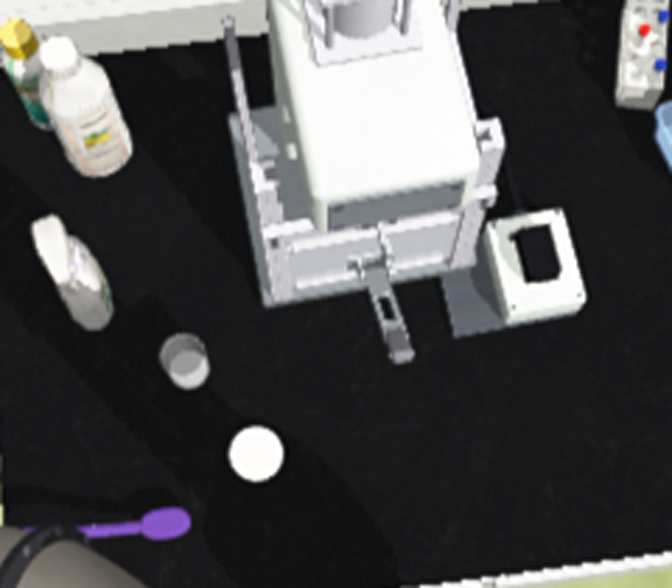

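The scene crop shows the press at centre, with the box at about (375,470), its black cover at (380,447), and the bar grip at (205,328). The top crop shows the box-top corners at (487,222), (562,210), (584,298) and (507,312), and the grip end at (400,352). Dish, beaker, bottle and brush are all on the left.

```bash
cat > fit.py <<'E'
from h import *
from scipy.optimize import least_squares
def W(p,P):
    P=np.atleast_2d(P)/1000.; c,s=np.cos(p[2]),np.sin(p[2])
    return np.c_[p[0]+c*P[:,0]-s*P[:,1],p[1]+s*P[:,0]+c*P[:,1],P[:,2]]
E
python3 - <<'E'
from fit import *
T=lambda x,y:(200+x/2.8,100+y/2.8); S=lambda x,y:(230+x/2.5,90+y/2.5)
L=.165*1000
obs=[('top',T(487,222),(-92.5,-155,62)),('top',T(562,210),(-92.5,-255,62)),('top',T(584,298),(-217.5,-255,62)),('top',T(507,312),(-217.5,-155,62)),
('top',T(268,305),(-135,140,5)),('top',T(402,353),(-138-L*np.sin(.8),0,95+L*np.cos(.8))),
('scene',S(316,460),(-217.5,-155,62)),('scene',S(369,502),(-217.5,-255,62)),('scene',S(437,460),(-92.5,-255,62)),('scene',S(203,328),(-138-L*np.sin(.8),0,95+L*np.cos(.8))),
('scene',(379.5,269),(-121-34,-205,85)),('top',(391.5,191.5),(-121-34,-205,85))]
def r(p): return np.concatenate([(proj(c,W(p,P))[0]-np.array(px)) for c,px,P in obs])
s=least_squares(r,[.8,0,0],loss='soft_l1');p=s.x;print(p);print(np.round(r(p).reshape(-1,2),1))
np.save('p.npy',p)
for n,P in dict(box=(-155,-205,62),hinge=(-121,-205,62),cgrip=(-169,-205,88),grip=(-138-L*np.sin(.8),0,95+L*np.cos(.8)),notch=(-201,0,292),head=(-198,0,400)).items(): print(n,np.round(W(p,P),4))
for n,z,q in(('dish',.007,(292,263)),('beaker',.035,(266,229)),('spray_bottle',.13,(228,197)),('brush',.03,(254,291))): print(n,atz('top',q,z))
E
```

```text
[0.72465781 0.04804998 0.07676592]
[[-0.7  0.6]
 [-0.1 -0.7]
 [ 1.6  0.8]
 [ 1.1  1.6]
 [-1.2  3.6]
 [-0.7 -4.7]
 [-1.8 -0. ]
 [ 0.1  2.8]
 [-0.1 -1.4]
 [ 2.4 -1.3]
 [ 0.9 -0.4]
 [ 1.  -0.2]]
box [[ 0.5858 -0.1682  0.062 ]]
hinge [[ 0.6197 -0.1656  0.062 ]]
cgrip [[ 0.5719 -0.1693  0.088 ]]
grip [[0.469  0.0284 0.21  ]]
notch [[0.5242 0.0326 0.292 ]]
head [[0.5272 0.0329 0.4   ]]
dish [0.39903697 0.20696554 0.007     ]
beaker [0.52410303 0.28176529 0.035     ]
spray_bottle [0.62479695 0.38823503 0.13      ]
brush [0.31806922 0.34287129 0.03      ]
```

>>> drive_tool(commands=[{"hand":1,"translation":[70,-250,110],"angular":[0,0,0.27]},{"hand":1,"translation":[70,-250,110],"angular":[0,0,0.27]},{"hand":1,"translation":[70,-250,110],"angular":[0,0,0.27]},{"hand":1,"translation":[70,-250,110],"angular":[0,0,0.27]},{"hand":1,"translation":[138,-500,110],"angular":[0,0,0.54]},{"hand":1,"translation":[138,-500,110],"angular":[0,0,0.54]},{"hand":1,"translation":[138,-500,110],"angular":[0,0,0.54]},{"hand":1,"translation":[138,-500,110],"angular":[0,0,0.54]},{"hand":1,"translation":[160,-770,100],"angular":[0,0,0.54]},{"hand":1,"translation":[160,-770,100],"angular":[0,0,0.54]},{"hand":1,"translation":[160,-770,100],"angular":[0,0,0.54]},{"hand":1,"translation":[160,-770,100],"angular":[0,0,0.54]}])

```text
t: 2.9
eef_pos: [0.4559, -0.1069, 0.3473]
tool_rot: [0.001, -0.038, 0.999, 0.0]
contact_force: [0.7, 0.4, -0.2]
gripper_width: 0.999
grasp_force: 0.0
```

>>> drive_tool(commands=[{"hand":1,"translation":[70,0,-60],"angular":[0,0,0]},{"hand":1,"translation":[70,0,-60],"angular":[0,0,0]},{"hand":1,"translation":[70,0,-60],"angular":[0,0,0]}])

```text
t: 3.28
eef_pos: [0.5261, -0.1046, 0.2853]
tool_rot: [-0.002, -0.038, 0.999, -0.0]
contact_force: [-0.3, -0.7, 0.8]
gripper_width: 0.999
grasp_force: 0.0
```

Run:
```python
from fit import *
p=np.load('p.npy')
o=bot.get_obs();print(o['t'],o['eef_pos'],o['tool_rot'],o['q'])
V=np.array(bot.camera_model('wrist')['view']);print(np.round(V,3),-V[:3,:3].T@V[:3,3],bot.camera_model('wrist')['fx'])
im=save('wrist','w0.png')
P=[(-155,-205,62)]+[(-155+a*62.5,-205+b*50,62) for a in(-1,1) for b in(-1,1)]+[(-185-0,-205+b*21,98) for b in(-1,1)]
pr=proj('wrist',W(p,P));print(pr)
im=im.copy()
for u in pr: cv2.circle(im,tuple(int(v) for v in u),3,(255,0,0),1)
cv2.imwrite('pics/w0m.png',im[:,:,::-1])
```

```text
3.275 [ 0.52607302 -0.10456512  0.28526611] [-1.73589548e-03 -3.77908686e-02  9.99284071e-01 -4.25983128e-04] [-0.35498852  0.22303086  0.51528647  1.86483994 -0.12168242  1.08823122
  1.85305042]
[[-0.076  0.997 -0.001  0.145]
 [-0.945 -0.072 -0.32   0.543]
 [-0.319 -0.023  0.947 -0.252]
 [ 0.     0.     0.     1.   ]] [ 0.44364769 -0.11084213  0.41258425] 349.74468827384027
[[253.25743698 218.31292947]
 [200.7335577  161.3724107 ]
 [298.59291319 161.2427753 ]
 [212.52103454 269.59358123]
 [300.483434   269.5100765 ]
 [223.00080202 202.84520323]
 [267.01177267 202.79323605]]
```

View pics/w0m.png

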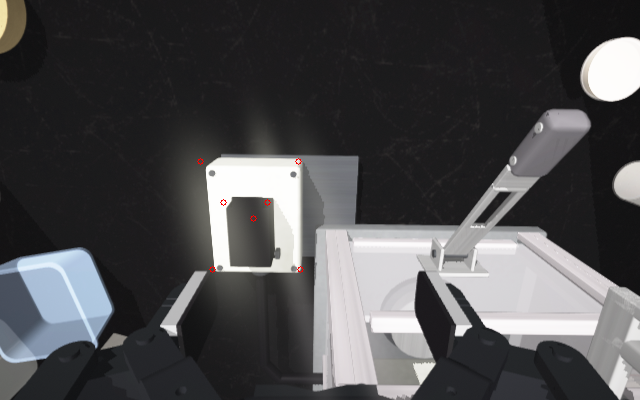

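The wrist image shows the box top at about (207..303, 166..271), the cover at (230..273, 197..266) and the bar grip at (550,140). The projected points are a few px off, so I'll zoom in and refit.

Run:
```python
import cv2
im=cv2.imread('pics/w0.png')
cv2.imwrite('pics/w0c.png',cv2.resize(cv2.convertScaleAbs(im[145:285,195:315],alpha=1.0,beta=25),None,fx=4.2,fy=4.2,interpolation=cv2.INTER_CUBIC))
```

```text
(no output)
```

View pics/w0c.png

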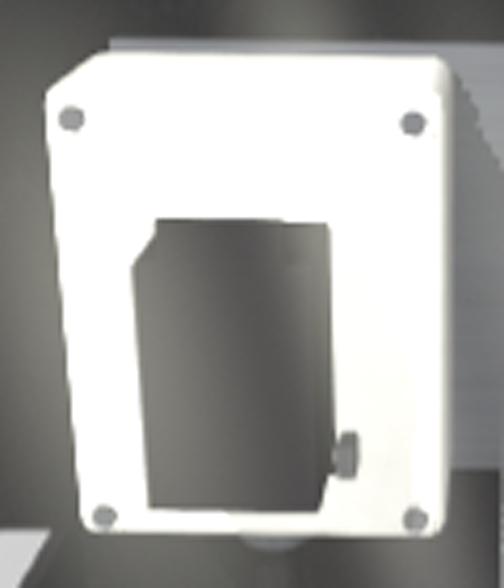

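The zoom puts the box-top corners at about (206,167), (302,167), (214.5,272) and (301,272) in the full image. The cover's top-front-right corner is at (227,209), and its rear top edge runs (230,266)-(272,266).

```bash
cat > obs2.py <<'E'
from fit import *
C=lambda x,y:(195+x/4.2,145+y/4.2)
obs=[(C(47,93),(-217.5,-255,62)),(C(82,532),(-92.5,-255,62)),(C(446,534),(-92.5,-155,62)),(C(451,95),(-217.5,-155,62)),
(C(133,268),(-185,-226,98)),(C(148,507),(-121,-226,98)),(C(322,510),(-121,-184,98))]
V0=np.array([[0]])
E
python3 - <<'E'
from obs2 import *
p0=np.load('p.npy')
def r(p): return (proj('wrist',W(p,[o[1] for o in obs]))-np.array([o[0] for o in obs])).ravel()
s=least_squares(r,p0,loss='soft_l1');p=s.x;print(p0,p);print(np.round(r(p).reshape(-1,2),1))
for n,P in dict(box=(-155,-205,62),hinge=(-121,-205,62),cgrip=(-169,-205,88)).items(): print(n,np.round(W(p0,P),4),np.round(W(p,P),4))
q=[p[0],p[1],p[2]]
for l in(140,165,190):
  for le in (.72,.8,.88):
    print(l,le,proj('wrist',W(p,(-138-l*np.sin(le),0,95+l*np.cos(le)))).round(1),proj('top',W(p,(-138-l*np.sin(le),0,95+l*np.cos(le)))).round(1))
np.save('p2.npy',p)
E
```

```text
[0.72465781 0.04804998 0.07676592] [0.73410267 0.04785075 0.05453771]
[[-1.2 -2.1]
 [-0.6  0.8]
 [ 0.4  2. ]
 [ 0.2 -0.6]
 [ 0.1 -1.6]
 [ 0.4  0.8]
 [ 0.3  0.8]]
box [[ 0.5858 -0.1682  0.062 ]] [[ 0.5905 -0.1653  0.062 ]]
hinge [[ 0.6197 -0.1656  0.062 ]] [[ 0.6245 -0.1634  0.062 ]]
cgrip [[ 0.5719 -0.1693  0.088 ]] [[ 0.5765 -0.1661  0.088 ]]
140 0.72 [[535.8 201.2]] [[338.9 211.8]]
140 0.8 [[531.6 185.7]] [[339.3 214.9]]
140 0.88 [[526.8 171.6]] [[339.7 217.9]]
165 0.72 [[561.5 184.6]] [[340.2 215.1]]
165 0.8 [[555.3 164.8]] [[340.7 218.8]]
165 0.88 [[548.4 147.2]] [[341.1 222.4]]
190 0.72 [[593.9 163.6]] [[341.6 218.5]]
190 0.8 [[584.8 138.9]] [[342.1 222.9]]
190 0.88 [[574.8 117.3]] [[342.6 227. ]]
```

>>> drive_tool(commands=[{"hand":0.8,"translation":[48,-62,-60],"angular":[0,0,-0.015]},{"hand":0.8,"translation":[48,-62,-110],"angular":[0,0,-0.015]},{"hand":0.8,"translation":[48,-62,-140],"angular":[0,0,-0.015]},{"hand":0.8,"translation":[48,-62,-140],"angular":[0,0,-0.015]}])

```text
t: 3.82
eef_pos: [0.5717, -0.1666, 0.1454]
tool_rot: [-0.003, -0.03, 1.0, 0.001]
contact_force: [-1.0, 0.2, 0.9]
gripper_width: 0.802
grasp_force: 0.0
```

Run:
```python
from fit import *
p=np.load('p2.npy')
o=bot.get_obs();print(o['t'],o['eef_pos'],o['tool_rot'],o['gripper_width'])
im=save('wrist','w1.png').copy()
P=[(-155+a*62.5,-205+b*50,62) for a in(-1,1) for b in(-1,1)]+[(x,-205+b*21,98) for x in(-185,-121) for b in(-1,1)]
for u in proj('wrist',W(p,P)): cv2.circle(im,tuple(int(v) for v in u),3,(255,0,0),1)
cv2.circle(im,tuple(int(v) for v in proj('wrist',o['eef_pos'])[0]),4,(0,255,0),1)
cv2.imwrite('pics/w1m.png',cv2.convertScaleAbs(im[:,:,::-1],beta=25))
```

```text
3.825 [ 0.57174364 -0.16660612  0.1454424 ] [-2.56686003e-03 -2.97484726e-02  9.99553981e-01  5.27669921e-04] 0.801959894572039
```

View pics/w1m.png

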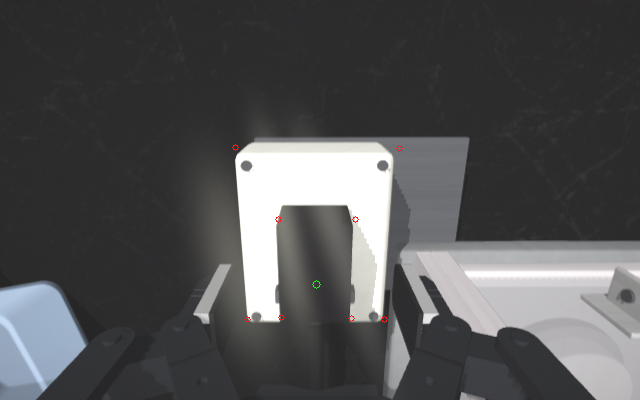

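The cover sits centred between the open fingers at (277..353, 205..320), and the projection agrees with it.

>>> drive_tool(commands=[{"hand":0.8,"translation":[3,0,-40],"angular":[0,0,0]},{"hand":0.8,"translation":[3,0,-62],"angular":[0,0,0]},{"hand":0.8,"translation":[3,0,-62],"angular":[0,0,0]},{"hand":0.3,"translation":[3,0,-62],"angular":[0,0,0]},{"hand":0.3,"translation":[3,0,-62],"angular":[0,0,0]},{"hand":0.3,"translation":[3,0,-62],"angular":[0,0,0]},{"hand":0.3,"translation":[3,0,-62],"angular":[0,0,0]},{"hand":0.3,"translation":[3,0,-62],"angular":[0,0,0]}], force=25)

```text
t: 4.88
eef_pos: [0.5785, -0.167, 0.0875]
tool_rot: [0.002, -0.03, 1.0, 0.0]
contact_force: [-1.8, 1.6, 8.3]
gripper_width: 0.487
grasp_force: 28.5
```

>>> drive_tool(commands=[{"hand":0.3,"translation":[5,0,11],"angular":[0,0,0]},{"hand":0.3,"translation":[11,1,17],"angular":[0,0,0]},{"hand":0.3,"translation":[18,1,22],"angular":[0,0,0]},{"hand":0.3,"translation":[24,1,26],"angular":[0,0,0]},{"hand":0.3,"translation":[31,2,28],"angular":[0,0,0]},{"hand":0.3,"translation":[38,2,30],"angular":[0,0,0]},{"hand":0.3,"translation":[44,3,31],"angular":[0,0,0]},{"hand":0.3,"translation":[51,3,31],"angular":[0,0,0]},{"hand":0.3,"translation":[58,3,30],"angular":[0,0,0]},{"hand":0.3,"translation":[64,4,28],"angular":[0,0,0]},{"hand":0.3,"translation":[70,4,25],"angular":[0,0,0]},{"hand":0.3,"translation":[70,4,25],"angular":[0,0,0]}])

```text
t: 6.38
eef_pos: [0.6487, -0.1627, 0.1114]
tool_rot: [0.001, -0.03, 1.0, 0.0]
contact_force: [-1.6, 1.2, 4.3]
gripper_width: 0.488
grasp_force: 29.0
```

Run:
```python
from fit import *
im=save('wrist','w2.png')
a=save('scene','s2.png')[215:315,310:450]
cv2.imwrite('pics/c2.png',np.vstack([im[:,:,::-1],cv2.resize(a,(640,200))[:,:,::-1]][:1]+[cv2.resize(a,(280,200))[:,:,::-1] if 0 else np.hstack([cv2.resize(a,(280,200))[:,:,::-1],np.zeros((200,360,3),np.uint8)])]))
```

```text
(no output)
```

View pics/c2.png

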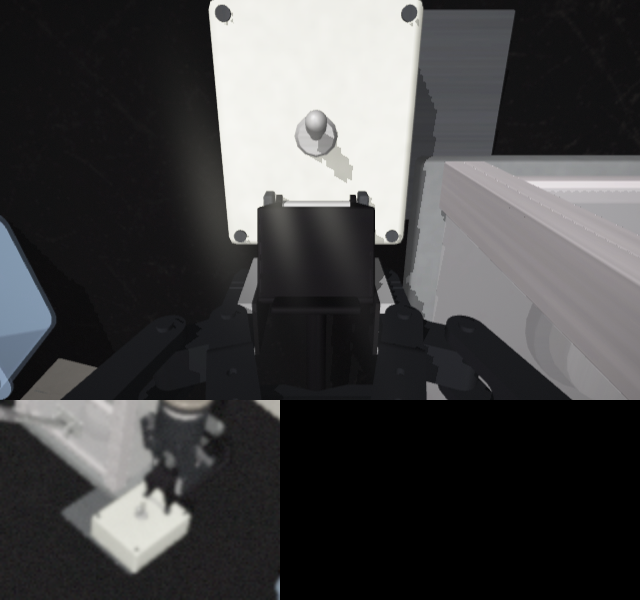

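The cover stands open in the gripper. The armed toggle is exposed at (316,122), with its boss at (316,134).

>>> drive_tool(commands=[{"hand":0.75,"translation":[0,0,0],"angular":[0,0,0]},{"hand":0.75,"translation":[0,0,0],"angular":[0,0,0]},{"hand":0.75,"translation":[0,0,0],"angular":[0,0,0]},{"hand":0.75,"translation":[0,0,40],"angular":[0,0,0]},{"hand":0.75,"translation":[0,0,90],"angular":[0,0,0]},{"hand":0.4,"translation":[-40,-3,90],"angular":[0,0,0]},{"hand":0,"translation":[-95,-5,90],"angular":[0,0,0]},{"hand":0,"translation":[-110,-5,70],"angular":[0,0,0]},{"hand":0,"translation":[-110,-5,70],"angular":[0,0,0]}])

```text
t: 7.6
eef_pos: [0.5353, -0.1677, 0.1792]
tool_rot: [-0.001, -0.03, 1.0, 0.001]
contact_force: [0.6, 0.5, -0.0]
gripper_width: 0.004
grasp_force: 0.0
```

Run:
```python
from fit import *
p=np.load('p2.npy')
o=bot.get_obs();print(o['t'],o['eef_pos'],o['tool_rot'],o['gripper_width'])
im=save('wrist','w3.png').copy()
P=W(p,[(-155,-205,65),(-155-9.7,-205,85)])
for u in proj('wrist',P): cv2.circle(im,tuple(int(v) for v in u),4,(255,0,0),1)
cv2.circle(im,tuple(int(v) for v in proj('wrist',o['eef_pos'])[0]),4,(0,255,0),1)
cv2.imwrite('pics/w3m.png',im[:,:,::-1]);print(P)
```

```text
7.6 [ 0.53529108 -0.16771109  0.1792147 ] [-1.14020028e-03 -2.95957606e-02  9.99561163e-01  5.21760464e-04] 0.003689919871550068
[[ 0.59050781 -0.16529361  0.065     ]
 [ 0.58082224 -0.16582236  0.085     ]]
```

View pics/w3m.png

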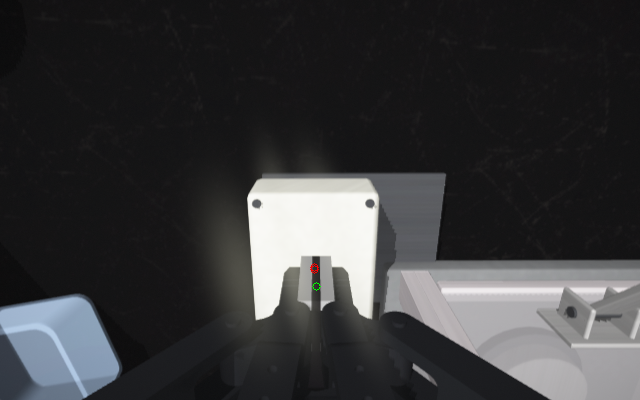

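The closed fingers hide the toggle at the expected spot, about (315,268). Next I descend in front of it and push to the rear.

>>> drive_tool(commands=[{"hand":0,"translation":[3,1,-50],"angular":[0,0,0]},{"hand":0,"translation":[3,1,-88],"angular":[0,0,0]},{"hand":0,"translation":[3,1,-88],"angular":[0,0,0]},{"hand":0,"translation":[20,2,-88],"angular":[0,0,0]},{"hand":0,"translation":[30,2,-88],"angular":[0,0,0]},{"hand":0,"translation":[40,3,-87],"angular":[0,0,0]},{"hand":0,"translation":[48,3,-87],"angular":[0,0,0]},{"hand":0,"translation":[54,3,-87],"angular":[0,0,0]},{"hand":0,"translation":[57,3,-87],"angular":[0,0,0]},{"hand":0,"translation":[57,3,-87],"angular":[0,0,0]}])

```text
t: 8.9
eef_pos: [0.5859, -0.1655, 0.0928]
tool_rot: [-0.008, -0.029, 1.0, 0.002]
contact_force: [-25.8, 2.2, 25.7]
gripper_width: 0.001
grasp_force: 17.0
```

>>> drive_tool(commands=[{"hand":0,"translation":[-15,0,0],"angular":[0,0,0]},{"hand":0,"translation":[-30,0,20],"angular":[0,0,0]},{"hand":0.3,"translation":[-45,0,70],"angular":[0,0,0]},{"hand":0.8,"translation":[-45,0,90],"angular":[0,0,0]},{"hand":0.8,"translation":[-45,0,90],"angular":[0,0,0]}])

```text
t: 9.52
eef_pos: [0.5507, -0.1649, 0.1849]
tool_rot: [0.003, -0.03, 1.0, -0.0]
contact_force: [-0.4, 0.7, -0.5]
gripper_width: 0.636
grasp_force: 0.0
```

Run:
```python
from fit import *
p=np.load('p2.npy')
o=bot.get_obs();print(o['t'],o['eef_pos'],o['tool_rot'],o['gripper_width'])
im=save('wrist','w4.png').copy()
def cov(l,h,th): c,s=np.cos(th),np.sin(th); return (-121-l*c+h*s,-205,62+l*s+h*c)
P=W(p,[(-155-9.7,-205,85),(-155+9.7,-205,85)]+[cov(64,0,1.3),cov(64,0,1.5),cov(64,0,1.7)])
print(proj('wrist',P).round())
for i,u in enumerate(proj('wrist',P)): cv2.circle(im,tuple(int(v) for v in u),4,(255,0,0) if i!=1 else (0,255,0),1)
cv2.imwrite('pics/w4m.png',im[:,:,::-1])
```

```text
9.525 [ 0.55073993 -0.16492449  0.18486556] [ 2.52183933e-03 -3.02894351e-02  9.99537973e-01 -1.77136005e-04] 0.6356614873431382
[[311. 250.]
 [311. 274.]
 [311. 316.]
 [311. 334.]
 [311. 350.]]
```

View pics/w4m.png

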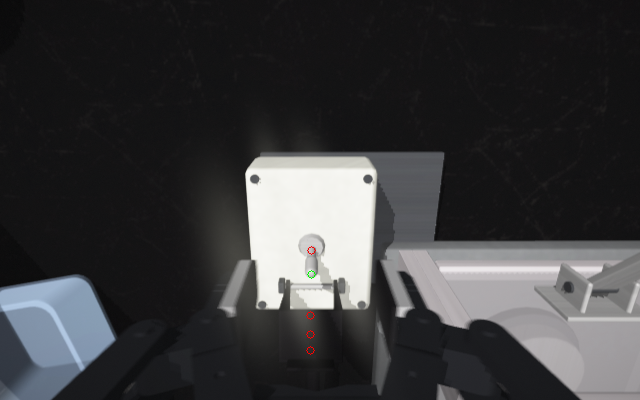

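The toggle tip is now at (311,272), which is the disarmed spot. The cover is still standing open, so I pinch it again at the release pose and reverse the arc.

>>> drive_tool(commands=[{"hand":0.8,"translation":[40,1,20],"angular":[0,0,0]},{"hand":0.8,"translation":[98,2,20],"angular":[0,0,0]},{"hand":0.8,"translation":[98,2,-10],"angular":[0,0,0]},{"hand":0.8,"translation":[98,2,-50],"angular":[0,0,0]},{"hand":0.8,"translation":[98,2,-74],"angular":[0,0,0]},{"hand":0.8,"translation":[98,2,-74],"angular":[0,0,0]},{"hand":0.3,"translation":[98,2,-74],"angular":[0,0,0]},{"hand":0.3,"translation":[98,2,-74],"angular":[0,0,0]},{"hand":0.3,"translation":[98,2,-74],"angular":[0,0,0]},{"hand":0.3,"translation":[98,2,-74],"angular":[0,0,0]}], force=25)

```text
t: 10.82
eef_pos: [0.6478, -0.1628, 0.11]
tool_rot: [0.001, -0.03, 1.0, 0.0]
contact_force: [0.2, 1.1, 4.5]
gripper_width: 0.485
grasp_force: 27.4
```

>>> drive_tool(commands=[{"hand":0.3,"translation":[-6,0,3],"angular":[0,0,0]},{"hand":0.3,"translation":[-12,0,5],"angular":[0,0,0]},{"hand":0.3,"translation":[-19,-1,6],"angular":[0,0,0]},{"hand":0.3,"translation":[-26,-1,6],"angular":[0,0,0]},{"hand":0.3,"translation":[-32,-1,5],"angular":[0,0,0]},{"hand":0.3,"translation":[-39,-2,3],"angular":[0,0,0]},{"hand":0.3,"translation":[-46,-2,0],"angular":[0,0,0]},{"hand":0.3,"translation":[-52,-3,-4],"angular":[0,0,0]},{"hand":0.3,"translation":[-59,-3,-10],"angular":[0,0,0]},{"hand":0.3,"translation":[-64,-3,-15],"angular":[0,0,0]},{"hand":0.3,"translation":[-70,-4,-23],"angular":[0,0,0]},{"hand":0.3,"translation":[-70,-4,-25],"angular":[0,0,0]}])

```text
t: 12.32
eef_pos: [0.5773, -0.1671, 0.0865]
tool_rot: [0.001, -0.03, 1.0, 0.001]
contact_force: [-8.6, 5.5, 34.8]
gripper_width: 0.484
grasp_force: 33.4
```

>>> drive_tool(commands=[{"hand":0.8,"translation":[0,0,4],"angular":[0,0,0]},{"hand":0.8,"translation":[0,0,4],"angular":[0,0,0]},{"hand":0.8,"translation":[0,0,40],"angular":[0,0,0]},{"hand":0.4,"translation":[-5,0,75],"angular":[0,0,0]},{"hand":0,"translation":[-5,0,75],"angular":[0,0,0]},{"hand":0,"translation":[-5,0,75],"angular":[0,0,0]},{"hand":0,"translation":[-5,0,75],"angular":[0,0,0]},{"hand":0,"translation":[-5,0,40],"angular":[0,0,0]},{"hand":0,"translation":[-5,0,27],"angular":[0,0,0]},{"hand":0,"translation":[-5,0,22],"angular":[0,0,0]},{"hand":0,"translation":[-5,0,22],"angular":[0,0,0]}])

```text
t: 13.7
eef_pos: [0.5701, -0.1665, 0.111]
tool_rot: [-0.002, -0.029, 1.0, 0.003]
contact_force: [-23.6, 10.3, 59.4]
gripper_width: 0.002
grasp_force: 29.5
```

>>> drive_tool(commands=[{"hand":0,"translation":[0,0,60],"angular":[0,0,0]},{"hand":0,"translation":[-30,0,110],"angular":[0,0,0]},{"hand":0.4,"translation":[-90,10,160],"angular":[0,0,0]},{"hand":0.6,"translation":[-145,45,190],"angular":[0,-0.05,0]},{"hand":0.6,"translation":[-155,100,200],"angular":[0,-0.2,0]},{"hand":0.6,"translation":[-155,150,210],"angular":[0,-0.35,0]},{"hand":0.6,"translation":[-160,196,215],"angular":[0,-0.45,0]},{"hand":0.6,"translation":[-160,196,215],"angular":[0,-0.45,0]},{"hand":0.6,"translation":[-160,196,215],"angular":[0,-0.45,0]}])

```text
t: 14.82
eef_pos: [0.4119, 0.0283, 0.3207]
tool_rot: [0.222, -0.029, 0.975, -0.007]
contact_force: [-0.5, -0.4, 0.5]
gripper_width: 0.597
grasp_force: 0.0
```

Run:
```python
from fit import *
p=np.load('p2.npy')
o=bot.get_obs();print(o['t'],o['eef_pos'],o['tool_rot'],o['q'])
im=save('wrist','w5.png').copy()
for le,col in((.8,(255,0,0)),(.88,(0,255,0))):
  P=W(p,[(-138-l*np.sin(le),0,95+l*np.cos(le)) for l in(0,120,140,165,190)])
  pr=proj('wrist',P);print(le,pr.round().tolist())
  for u in pr: cv2.circle(im,tuple(int(v) for v in u),3,col,1)
u=proj('wrist',W(p,[(-201,0,292),(-205,4,292),(-205,-4,292)]));print(u)
for v in u[:1]: cv2.circle(im,tuple(int(k) for k in v),3,(0,0,255),1)
cv2.imwrite('pics/w5m.png',im[:,:,::-1])
for n in('bar_grip','slot_top','notch','bar_pivot','head_edge'): print(n,[(np.round(r['position']).tolist(),round(r['score'],2)) for r in bot.find_in('wrist',n)[:2]])
r=bot.outline_of('wrist','bar_grip')
for d in r[:1]:
  ys,xs=np.where(d['pixels']);print(d['score'],xs.min(),xs.max(),ys.min(),ys.max())
```

```text
14.825 [0.41191394 0.02831453 0.32068538] [ 0.22235814 -0.02899475  0.97450833 -0.00704786] [-0.49518101 -0.31140837  0.12714903  2.31480321  0.29420918  0.73373645
  1.08529564]
0.8 [[323.0, 211.0], [323.0, 212.0], [323.0, 212.0], [323.0, 212.0], [323.0, 212.0]]
0.88 [[323.0, 211.0], [323.0, 201.0], [323.0, 199.0], [323.0, 195.0], [323.0, 191.0]]
[[320.51887056 346.94856692]
 [326.15685589 344.72815611]
 [314.96707388 344.44529307]]
bar_grip [([321.0, 195.0], 0.9)]
slot_top [([320.0, 191.0], 0.87), ([497.0, 33.0], 0.44)]
notch [([316.0, 360.0], 0.94)]
bar_pivot [([321.0, 195.0], 0.79)]
head_edge [([293.0, 233.0], 0.87)]
0.79 303 337 179 211
```

View pics/w5m.png

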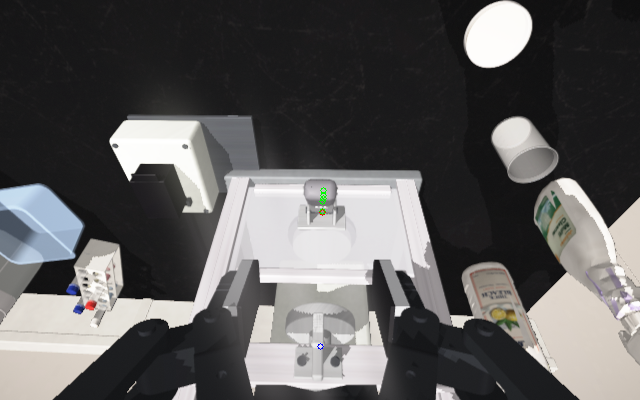

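The view looks down the bar from its end, with the grip at (321,195), the shut cover at (170,190) and the catch tongue at (319,340). The bar's lean comes out near 0.87, so I tilt the tool and approach along the bar.

>>> drive_tool(commands=[{"hand":0.6,"translation":[0,0,-25],"angular":[0,-0.12,0]},{"hand":0.6,"translation":[5,0,-50],"angular":[0,-0.24,0]},{"hand":0.6,"translation":[8,0,-75],"angular":[0,-0.36,0]},{"hand":0.6,"translation":[8,0,-75],"angular":[0,-0.36,0]},{"hand":0.6,"translation":[8,0,-75],"angular":[0,-0.36,0]}])

```text
t: 15.8
eef_pos: [0.4197, 0.066, 0.2909]
tool_rot: [0.316, -0.058, 0.946, 0.031]
contact_force: [-1.2, 1.2, -0.4]
gripper_width: 0.597
grasp_force: 0.0
```

```bash
cat > st.py <<'E'
from fit import *
from scipy.spatial.transform import Rotation as R
o=bot.get_obs();w,x,y,z=o['tool_rot'];M=R.from_quat([x,y,z,w]).as_matrix()
print(o['t'],np.round(o['eef_pos'],4),'toolz',M[:,2].round(3),'tooly',M[:,1].round(3),'tilt',np.arctan2(M[0,2],-M[2,2]).round(3));print(np.round(o['q'],3))
E
python3 - <<'E'
from st import *
p=np.load('p2.npy')
bot.read_camera('wrist')
for n in('bar_grip','notch'): print(n,[(np.round(r['position']).tolist(),round(r['score'],2)) for r in bot.find_in('wrist',n)[:2]])
d=bot.outline_of('wrist','bar_grip')[0]
ys,xs=np.where(d['pixels']);print(d['score'],xs.min(),xs.max(),ys.min(),ys.max(),xs.mean(),ys.mean())
for le in(.8,.84,.88):
  P=W(p,[(-138-l*np.sin(le),0,95+l*np.cos(le)) for l in(0,140,165,190)]);print(le,proj('wrist',P).round().tolist())
print(proj('wrist',W(p,(-201,0,292))))
E
```

```text
15.8 [0.4197 0.066  0.2909] toolz [ 0.595  0.095 -0.798] tooly [-0.129  0.991  0.022] tilt 0.64
[ 0.451 -0.306 -0.665  2.432 -0.413  0.328  1.789]
bar_grip [([252.0, 185.0], 0.95)]
notch [([261.0, 357.0], 0.84), ([253.0, 182.0], 0.21)]
0.68 229 280 171 197 252.2140350877193 183.24736842105264
0.8 [[272.0, 180.0], [261.0, 200.0], [258.0, 207.0], [254.0, 214.0]]
0.84 [[272.0, 180.0], [261.0, 193.0], [258.0, 197.0], [254.0, 202.0]]
0.88 [[272.0, 180.0], [261.0, 186.0], [258.0, 187.0], [254.0, 189.0]]
[[254.52303479 352.61443724]]
```

```bash
cat > tgt.py <<'E'
import sys
from st import *
def move(pos,tilt,yaw=.06):
    u=np.array([np.cos(yaw),np.sin(yaw),0]);zt=np.sin(tilt)*u-np.array([0,0,np.cos(tilt)]);yt=np.array([-np.sin(yaw),np.cos(yaw),0])
    T=np.c_[np.cross(yt,zt),yt,zt]
    print('shift mm',((np.array(pos)-o['eef_pos'])*1000).round(1),'rotvec',R.from_matrix(T@M.T).as_rotvec().round(3))
if __name__=='__main__':
    a=[float(v) for v in sys.argv[1:]]; move(a[:3],a[3])
E
python3 tgt.py .444 .031 .27 .45
```

```text
16.0 [0.4192 0.0644 0.2908] toolz [ 0.593  0.093 -0.8  ] tooly [-0.126  0.992  0.022] tilt 0.638
[ 0.444 -0.306 -0.657  2.432 -0.401  0.33   1.776]
shift mm [ 24.8 -33.4 -20.8] rotvec [-0.039  0.191 -0.064]
```

>>> drive_tool(commands=[{"hand":0.6,"translation":[12,-17,5],"angular":[-0.04,0.19,-0.06]},{"hand":0.6,"translation":[25,-33,0],"angular":[-0.04,0.19,-0.06]},{"hand":0.6,"translation":[25,-33,-10],"angular":[-0.04,0.19,-0.06]},{"hand":0.6,"translation":[25,-33,-20],"angular":[-0.04,0.19,-0.06]},{"hand":0.6,"translation":[25,-33,-20],"angular":[-0.04,0.19,-0.06]}])

```text
t: 16.62
eef_pos: [0.4426, 0.0337, 0.2693]
tool_rot: [0.222, -0.034, 0.974, 0.008]
contact_force: [0.1, 0.2, 0.2]
gripper_width: 0.598
grasp_force: 0.0
```

```bash
python3 tgt.py .473 .032 .197 .6
python3 - <<'E'
from h import *
bot.read_camera('wrist')
d=bot.outline_of('wrist','bar_grip')[0]
ys,xs=np.where(d['pixels']);print(d['score'],xs.min(),xs.max(),ys.min(),ys.max(),xs.mean(),ys.mean())
print(proj('wrist',[(.4704,.0325,.201),(.4704-.012*-.055,.0325+.012,.201),(.4704,.0325-.012,.201)]))
E
```

```text
16.625 [0.4426 0.0337 0.2693] toolz [ 0.433  0.03  -0.901] tooly [-0.069  0.998  0.   ] tilt 0.448
[ 0.716 -0.149 -0.87   2.294 -0.143  0.501  1.576]
shift mm [ 30.4  -1.7 -72.3] rotvec [ 0.01  -0.151 -0.01 ]
0.81 286 331 195 226 308.9719703215169 210.9497114591921
[[311.26691237 215.27852701]
 [330.55412313 216.92162057]
 [291.76995909 214.35570245]]
```

>>> drive_tool(commands=[{"hand":0.6,"translation":[5,-2,-20],"angular":[0,-0.07,0]},{"hand":0.6,"translation":[15,-2,-45],"angular":[0,-0.15,0]},{"hand":0.6,"translation":[29,-2,-72],"angular":[0,-0.15,0]},{"hand":0.6,"translation":[29,-2,-72],"angular":[0,-0.15,0]},{"hand":0.6,"translation":[29,-2,-72],"angular":[0,-0.15,0]}])

```text
t: 17.35
eef_pos: [0.4707, 0.0256, 0.2041]
tool_rot: [0.293, -0.031, 0.956, -0.002]
contact_force: [-0.4, -0.9, -0.2]
gripper_width: 0.604
grasp_force: 0.0
```

Run:
```python
from st import *
p=np.load('p2.npy')
im=save('wrist','w6.png').copy();save('scene','s6.png')
for le,col in((.84,(255,0,0)),(.88,(0,255,0))):
  for u in proj('wrist',W(p,[(-138-l*np.sin(le),0,95+l*np.cos(le)) for l in(0,140,165,190)])): cv2.circle(im,tuple(int(v) for v in u),3,col,1)
cv2.imwrite('pics/w6m.png',im[:,:,::-1])
```

```text
17.35 [0.4707 0.0256 0.2041] toolz [ 0.56   0.014 -0.828] tooly [-0.057  0.998 -0.022] tilt 0.595
[ 0.72   0.049 -0.982  2.423  1.009  0.196  0.436]
```

View pics/w6m.png

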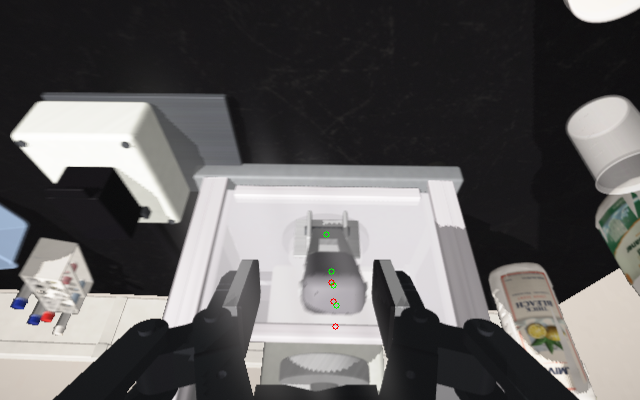

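The grip is between the open fingers at (301..365, 250..315), a little right of centre. The arm is near its joint limits, so I ease the tilt and centre in y.

>>> drive_tool(commands=[{"hand":0.6,"translation":[2,6,-2],"angular":[0.015,0.1,0]},{"hand":0.6,"translation":[2,6,-6],"angular":[0.015,0.1,0]},{"hand":0.6,"translation":[2,6,-6],"angular":[0.015,0.1,0]}])

```text
t: 17.82
eef_pos: [0.4729, 0.0319, 0.1986]
tool_rot: [0.245, -0.028, 0.969, 0.007]
contact_force: [0.2, 0.7, -0.4]
gripper_width: 0.602
grasp_force: 0.0
```

```bash
python3 tgt.py .473 .032 .198 .5
```

```text
17.825 [0.4729 0.0319 0.1986] toolz [ 0.474  0.027 -0.88 ] tooly [-0.058  0.998 -0.   ] tilt 0.494
[ 0.749  0.099 -1.02   2.355  0.633  0.298  0.814]
shift mm [ 0.1  0.1 -0.6] rotvec [ 0.001 -0.005  0.002]
```

>>> drive_tool(commands=[{"hand":0.1,"translation":[0,0,0],"angular":[0,0,0]},{"hand":0.1,"translation":[0,0,0],"angular":[0,0,0]},{"hand":0.1,"translation":[0,0,0],"angular":[0,0,0]},{"hand":0.1,"translation":[0,0,0],"angular":[0,0,0]},{"hand":0.1,"translation":[0,0,0],"angular":[0,0,0]},{"hand":0.1,"translation":[0,0,10],"angular":[0,0,0]},{"hand":0.1,"translation":[0,0,20],"angular":[0,0,0]}], force=80)

```text
t: 18.7
eef_pos: [0.4721, 0.032, 0.218]
tool_rot: [0.245, -0.029, 0.969, 0.007]
contact_force: [6.3, -0.1, -8.2]
gripper_width: 0.267
grasp_force: 80.6
```

```bash
python3 st.py
```

```text
18.7 [0.4721 0.032  0.218 ] toolz [ 0.474  0.028 -0.88 ] tooly [-0.06   0.998 -0.001] tilt 0.494
[ 0.865  0.052 -1.108  2.332  0.414  0.323  1.038]
```

>>> drive_tool(commands=[{"hand":0.1,"translation":[0,0,12],"angular":[0,0,0]},{"hand":0.1,"translation":[0,0,24],"angular":[0,0,0]},{"hand":0.1,"translation":[0,0,36],"angular":[0,0,0]},{"hand":0.1,"translation":[0,0,48],"angular":[0,0,0]},{"hand":0.1,"translation":[0,0,60],"angular":[0,0,0]},{"hand":0.1,"translation":[0,0,72],"angular":[0,0,0]},{"hand":0.1,"translation":[0,0,84],"angular":[0,0,0]},{"hand":0.1,"translation":[0,0,94],"angular":[0,0,0]},{"hand":0.1,"translation":[0,0,94],"angular":[0,0,0]}])

```text
t: 19.82
eef_pos: [0.472, 0.0319, 0.3119]
tool_rot: [0.245, -0.029, 0.969, 0.006]
contact_force: [5.1, 1.4, -6.4]
gripper_width: 0.269
grasp_force: 81.2
```

Run:
```python
from st import *
p=np.load('p2.npy')
im=save('wrist','w7.png').copy();
for g,le,col in((.113,.84,(255,0,0)),(.113,.88,(0,255,0))):
  for u in proj('wrist',W(p,[(-138-l*np.sin(le),0,95+1000*g+l*np.cos(le)) for l in(0,120,165)])): cv2.circle(im,tuple(int(v) for v in u),3,col,1)
u=proj('wrist',W(p,[(-201,0,292),(-198,0,400)]));print(u)
for v in u: cv2.circle(im,tuple(int(k) for k in v),3,(0,0,255),1)
cv2.imwrite('pics/w7m.png',im[:,:,::-1])
```

```text
19.825 [0.472  0.0319 0.3119] toolz [ 0.474  0.026 -0.88 ] tooly [-0.059  0.998 -0.002] tilt 0.494
[ 0.87  -0.186 -0.963  2.21  -0.23   0.552  1.674]
[[318.25982237 313.78297238]
 [319.04046314 584.04884883]]
```

View pics/w7m.png

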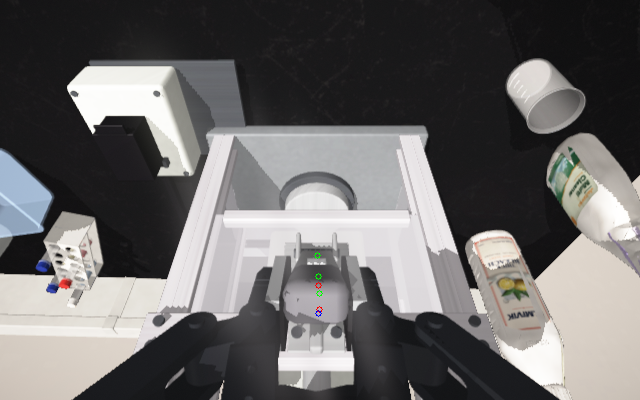

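The guard is up about 0.113 with the grip held firmly. Next I raise a little more and swing the bar back along its arc, tilting the hand towards the robot.

>>> drive_tool(commands=[{"hand":0.1,"translation":[0,0,5],"angular":[0,0,0]},{"hand":0.1,"translation":[7,0,13],"angular":[0,-0.02,0]},{"hand":0.1,"translation":[14,1,20],"angular":[0,-0.04,0]},{"hand":0.1,"translation":[22,1,26],"angular":[0,-0.06,0]},{"hand":0.1,"translation":[30,2,32],"angular":[0,-0.08,0]},{"hand":0.1,"translation":[37,2,37],"angular":[0,-0.1,0]},{"hand":0.1,"translation":[39,2,38],"angular":[0,-0.1,0]},{"hand":0.1,"translation":[39,2,38],"angular":[0,-0.1,0]}])

```text
t: 20.88
eef_pos: [0.5111, 0.0341, 0.3495]
tool_rot: [0.292, -0.029, 0.956, 0.006]
contact_force: [-3.0, 4.1, -6.1]
gripper_width: 0.263
grasp_force: 82.8
```

Run:
```python
from st import *
p=np.load('p2.npy')
g=np.array(o['eef_pos'])-.005*M[:,2]
c,s=np.cos(p[2]),np.sin(p[2]);d=g[:2]-p[:2];print('grasp press',c*d[0]+s*d[1],-s*d[0]+c*d[1],g[2],o['contact_force'])
px=-(c*d[0]+s*d[1])-.138; le=np.arcsin(px/.166);print('lean',le,'guard',g[2]-.095-.166*np.cos(le))
im=save('scene','s8.png')[130:270,260:400]
t=save('wrist','w8.png')
cv2.imwrite('pics/c8.png',np.hstack([cv2.resize(im,(400,400),interpolation=cv2.INTER_CUBIC),t[:,120:520]])[:,:,::-1])
```

```text
20.875 [0.5111 0.0341 0.3495] toolz [ 0.558  0.027 -0.829] tooly [-0.059  0.998 -0.006] tilt 0.592
[ 0.878 -0.183 -0.964  2.155 -0.225  0.506  1.672]
grasp press -0.22624839649743161 -0.0015469031253837386 0.3536688392066059 [-3.02761644  4.07473774 -6.11233683]
lean 0.5605083676703805 guard 0.11806933524008364
```

View pics/c8.png

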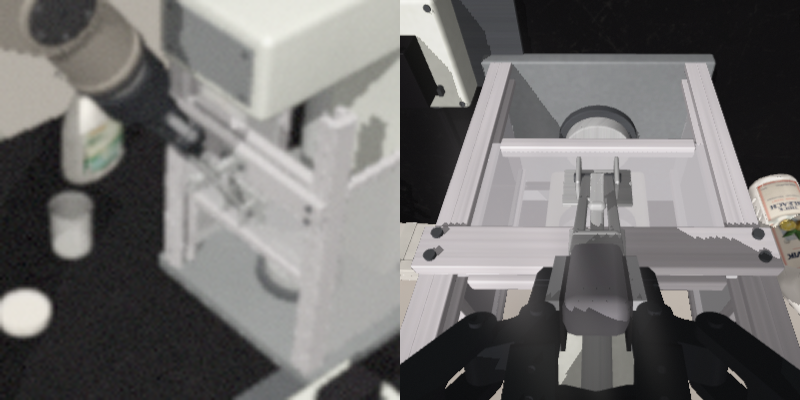

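The bar is swung back (lean 0.56, guard 0.118) and carries only its own weight. I lower it towards the notch.

>>> drive_tool(commands=[{"hand":0.1,"translation":[1,0,-5],"angular":[0,0,0]},{"hand":0.1,"translation":[1,0,-10],"angular":[0,0,0]},{"hand":0.1,"translation":[1,0,-15],"angular":[0,0,0]},{"hand":0.1,"translation":[1,0,-19],"angular":[0,0,0]},{"hand":0.1,"translation":[1,0,-23],"angular":[0,0,0]},{"hand":0.1,"translation":[1,0,-25],"angular":[0,0,0]},{"hand":0.1,"translation":[1,0,-25],"angular":[0,0,0]}])

```text
t: 21.85
eef_pos: [0.5163, 0.0345, 0.3297]
tool_rot: [0.298, -0.029, 0.954, 0.005]
contact_force: [-6.7, 3.8, 14.2]
gripper_width: 0.269
grasp_force: 86.1
```

```bash
cat > g.py <<'E'
from st import *
p=np.load('p2.npy')
g=np.array(o['eef_pos'])-.005*M[:,2]
c,s=np.cos(p[2]),np.sin(p[2]);d=g[:2]-p[:2]
px=-(c*d[0]+s*d[1])-.138; le=np.arcsin(px/.166);print('lean',le,'guard',g[2]-.095-.166*np.cos(le),o['contact_force'])
E
python3 g.py
```

```text
21.85 [0.5163 0.0345 0.3297] toolz [ 0.568  0.027 -0.823] tooly [-0.058  0.998 -0.007] tilt 0.604
[ 0.917 -0.144 -1.029  2.182 -0.161  0.434  1.61 ]
lean 0.5237429845049414 guard 0.09502160234239823 [-6.74593994  3.77443494 14.16656168]
```

>>> drive_tool(commands=[{"hand":0.1,"translation":[-4,0,2],"angular":[0,0,0]},{"hand":0.1,"translation":[-10,0,2],"angular":[0,0,0]},{"hand":0.1,"translation":[-10,0,2],"angular":[0,0,0]}])

```text
t: 22.22
eef_pos: [0.5108, 0.0343, 0.3359]
tool_rot: [0.304, -0.028, 0.952, 0.005]
contact_force: [10.0, 3.6, 8.3]
gripper_width: 0.263
grasp_force: 88.1
```

```bash
python3 g.py
```

```text
22.225 [0.5108 0.0343 0.3359] toolz [ 0.578  0.027 -0.815] tooly [-0.057  0.998 -0.007] tilt 0.617
[ 0.88  -0.175 -0.98   2.193 -0.219  0.436  1.661]
lean 0.5629505681108022 guard 0.10456066060187197 [10.01620045  3.56093631  8.31376388]
```

>>> drive_tool(commands=[{"hand":0.1,"translation":[6,0,9],"angular":[0,0,0]},{"hand":0.1,"translation":[11,0,9],"angular":[0,0,0]},{"hand":0.1,"translation":[13,0,5],"angular":[0,0,0]},{"hand":0.1,"translation":[13,0,1],"angular":[0,0,0]},{"hand":0.1,"translation":[13,0,1],"angular":[0,0,0]}])

```text
t: 22.85
eef_pos: [0.5171, 0.0345, 0.33]
tool_rot: [0.295, -0.029, 0.955, 0.005]
contact_force: [-6.3, 6.1, 4.3]
gripper_width: 0.268
grasp_force: 89.7
```

```bash
python3 g.py
```

```text
22.85 [0.5171 0.0345 0.33  ] toolz [ 0.563  0.028 -0.826] tooly [-0.059  0.998 -0.007] tilt 0.598
[ 0.922 -0.14  -1.035  2.176 -0.153  0.443  1.604]
lean 0.5182466306882465 guard 0.09488755174477931 [-6.34265935  6.12031023  4.33998921]
```

>>> drive_tool(commands=[{"hand":0.1,"translation":[-3,0,-2],"angular":[0,0,0]},{"hand":0.1,"translation":[-3,0,-2],"angular":[0,0,0]},{"hand":0.1,"translation":[-3,0,-2],"angular":[0,0,0]}])

```text
t: 23.22
eef_pos: [0.516, 0.0345, 0.3299]
tool_rot: [0.297, -0.029, 0.954, 0.005]
contact_force: [3.1, 4.9, 2.9]
gripper_width: 0.268
grasp_force: 88.5
```

```bash
python3 g.py
```

```text
23.225 [0.516  0.0345 0.3299] toolz [ 0.567  0.028 -0.823] tooly [-0.058  0.998 -0.007] tilt 0.603
[ 0.915 -0.145 -1.027  2.182 -0.164  0.436  1.613]
lean 0.5257587138853117 guard 0.09541139637522239 [3.14929744 4.91673623 2.94994814]
```

Seated: the height holds at 0.330 whichever way I push, and the load is on the catch. I release with a small opening so the pads don't drag, then back off along the tool axis.

>>> drive_tool(commands=[{"hand":0.3,"translation":[0,0,0],"angular":[0,0,0]},{"hand":0.55,"translation":[0,0,0],"angular":[0,0,0]},{"hand":0.6,"translation":[0,0,0],"angular":[0,0,0]},{"hand":0.6,"translation":[0,0,0],"angular":[0,0,0]}])

```text
t: 23.72
eef_pos: [0.5123, 0.033, 0.3258]
tool_rot: [0.293, -0.028, 0.956, 0.005]
contact_force: [0.8, 0.1, 0.4]
gripper_width: 0.601
grasp_force: 0.0
```

```bash
python3 g.py
python3 - <<'E'
from h import *
from fit import *
p=np.load('p2.npy')
bot.read_camera('wrist')
d=bot.outline_of('wrist','bar_grip')[0]
ys,xs=np.where(d['pixels']);print(d['score'],xs.min(),xs.max(),ys.min(),ys.max(),xs.mean(),ys.mean())
for g in(.095,.0):
  print(proj('wrist',W(p,[(-138-l*np.sin(.55),0,95+1000*g+l*np.cos(.55)) for l in(140,165,190)])).round().tolist())
E
```

```text
23.725 [0.5123 0.033  0.3258] toolz [ 0.559  0.026 -0.829] tooly [-0.057  0.998 -0.007] tilt 0.594
[ 0.916 -0.145 -1.026  2.188 -0.164  0.439  1.614]
lean 0.5519535275872499 guard 0.09364253855508231 [0.814813   0.07814095 0.39406528]
0.74 283 354 175 352 318.86811138296633 279.1074216474426
[[321.0, 269.0], [322.0, 303.0], [323.0, 349.0]]
[[321.0, 133.0], [321.0, 141.0], [322.0, 151.0]]
```

>>> drive_tool(commands=[{"hand":0.6,"translation":[-11,-1,17],"angular":[0,0,0]},{"hand":0.6,"translation":[-22,-1,33],"angular":[0,0,0]},{"hand":0.6,"translation":[-33,-1,50],"angular":[0,0,0]},{"hand":0.6,"translation":[-45,-2,66],"angular":[0,0,0]},{"hand":0.6,"translation":[-60,-2,75],"angular":[0,0.1,0]},{"hand":0.6,"translation":[-60,-2,75],"angular":[0,0.1,0]},{"hand":0.6,"translation":[-60,-2,75],"angular":[0,0.1,0]}])

```text
t: 24.7
eef_pos: [0.4525, 0.0314, 0.4002]
tool_rot: [0.245, -0.028, 0.969, 0.007]
contact_force: [0.2, 1.0, -0.6]
gripper_width: 0.6
grasp_force: 0.0
```

Run:
```python
from st import *
p=np.load('p2.npy');print(o['contact_force'])
bot.read_camera('wrist');bot.read_camera('top')
for cam in('wrist','top'):
  for n in ('bar_grip','cover_grip','dish','beaker','spray_bottle','brush'):
    print(cam,n,[(np.round(r['position']).tolist(),round(r['score'],2)) for r in bot.find_in(cam,n)[:2]])
  for g in(.095,.0):
    print(proj(cam,W(p,[(-138-l*np.sin(.55),0,95+1000*g+l*np.cos(.55)) for l in(140,165,190)])).round().tolist())
  d=bot.outline_of(cam,'cover_hinge')
  if d:
    ys,xs=np.where(d[0]['pixels']);print('cover',d[0]['score'],xs.min(),xs.max(),ys.min(),ys.max())
  print(proj(cam,W(p,[(-185,-226,98),(-185,-184,98),(-121,-226,62),(-121,-184,62)])).round().tolist())
```

```text
24.7 [0.4525 0.0314 0.4002] toolz [ 0.474  0.027 -0.88 ] tooly [-0.058  0.998 -0.001] tilt 0.494
[ 0.751 -0.324 -0.751  2.102 -0.326  0.8    1.771]
[ 0.17385753  0.99140165 -0.55560585]
wrist bar_grip [([316.0, 230.0], 0.71)]
wrist cover_grip [([159.0, 116.0], 0.94)]
wrist dish []
wrist beaker [([504.0, 75.0], 0.93), ([161.0, 117.0], 0.68)]
wrist spray_bottle [([580.0, 188.0], 0.66)]
wrist brush []
[[317.0, 228.0], [317.0, 241.0], [317.0, 256.0]]
[[317.0, 148.0], [317.0, 152.0], [317.0, 156.0]]
cover 0.8 131 185 89 146
[[130.0, 104.0], [165.0, 104.0], [157.0, 130.0], [186.0, 130.0]]
top bar_grip [([339.0, 188.0], 0.63), ([343.0, 194.0], 0.47)]
top cover_grip [([391.0, 189.0], 0.69), ([265.0, 226.0], 0.5)]
top dish [([292.0, 264.0], 0.62)]
top beaker [([265.0, 228.0], 0.68)]
top spray_bottle [([230.0, 198.0], 0.83)]
top brush [([228.0, 294.0], 0.59)]
[[339.0, 195.0], [340.0, 197.0], [342.0, 199.0]]
[[338.0, 205.0], [339.0, 207.0], [340.0, 209.0]]
cover 0.53 385 399 181 200
[[400.0, 196.0], [388.0, 198.0], [394.0, 182.0], [382.0, 184.0]]
```

```bash
python3 -c "
from station import bot
print(bot.hand_in())"
```

```text
the job is handed in; nothing more can be done
None
```

The job is handed in: toggle flipped to the rear, cover pressed shut, guard hooked at about 0.095 m; hand_in gave no verdict, the dish, beaker and bottle look unmoved but the brush was mostly hidden in the last look, and I viewed 12 pictures, over the limit of 10.

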